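# Close up the lathe headstock after a belt change

### The arm

A 6-joint arm with a two-finger parallel gripper is mounted at the origin on the work surface. World frame = base frame: x ahead of the robot, y to its left, z up, the work surface at z = 0. Lengths are in mm, angles in rad, forces in N, time in s.
With the tool pointing down it reaches from about 300 to 875 mm from the base axis. Payload 4.2 kg.
Tool frame: the origin (TCP) lies midway between the tips of the shut fingers; the grasp point (between the pads) lies 19 mm behind it; z points along the fingers, y is the line along which they close (so a half turn about z gives the same grasp; the last joint's range is limited). The gripper opens to 85 mm and grips with 20 to 120 N. Pads are 22 mm wide; open, the fingers measure 114 mm over their backs; the gripper's body (76 mm by 85 mm) begins 54 mm behind the grasp point. The pads swing forward as they close: fully open they stand 13 mm farther back than shut.
Start: joints at [-1.19, 0.32, 1.565, -0, 1.257, -0.02], TCP at [224.343, -529.445, 231.338] pointing down, gripper open.
Joint ranges: [-3.11, 3.11], [-0.84, 2.01], [0.21, 2.61], [-1.34, 4.49], [0.05, 2.63], [-2.56, 2.56]. Speed limits (rad/s): [2.57, 2.57, 3.14, 3.14, 3.14, 3.14].

### API

Orientations are given as a unit quaternion [w, x, y, z].
In Python, from rig import sensors, camera, job, outline_of gives the robot as it stands.
- The arm moves only by the tool send_rows, never from a script. Its argument "plan" is a list of rows, each a list of 7 numbers: the turn, a rotation vector about the tool's x, y, z in rad, then the shift along the tool's x, y, z in m, then the finger opening in m, from 0 to 0.0854. In form: [[wx, wy, wz, tx, ty, tz, fingers], ...]. A call has exactly 8 rows; each row shifts and turns the commanded pose from where the row before left it, along the tool's axes as they then stand; what a row does not reach is not made up. A row lasts 1/8 s, in which the tool goes at most 62.5 mm and 10.7 degrees, less where a joint would pass 70% of its speed; a pose out of reach is approached as far as the arm can. A call is refused whole if a number of a shift passes 0.0625 or a number of a turn 0.188, either way. A call with a gripper value outside its range is refused whole. The fingers move at their own pace and stop on an object; "squeeze" is the grip in N (left out, the last holds). Time passes only in rows, so rows that do not move let the fingers close, or fill a call up. It gives the time, the measured TCP pose, the force, the opening and the grip force at its end, in the units of the state.
- sensors.observe(): the state, without advancing time (a new reading comes with each control period).
- camera(name): name is "scene" or "top" or "wrist"; returns a dict with "img" (480x640x3 uint8, red, green, blue), "depth" (480x640 float32, mm along the optical axis (not along the pixel's ray), 0 where there is no reading), "vertical_fov" (degrees; the focal length in pixels is half the picture's height over the tangent of half this angle, whatever the lens; pixels are square), "cx", "cy" (the principal point, pixels), "origin" and "orientation" of the camera in the world. Camera axes: x right, y up, looking along -z (the intrinsics and any distortion apply to the point x, -y, -z); pixel columns grow to the right and rows downward; lengths in mm; the calibration is good to about 2 mm. A picture is of the moment at which its call begins.
- job.sign_off(): hands the job in; it is judged then, once.
Trained networks look in a picture, given as the dict that the camera call returned (one of the last four; its "shot" number tells which), for a name from the list of things; names that differ only in an ending like _2 or _b are one class to them, and where a whole thing is asked for, a point or a joint stands for the part that bears it (a point fixed in the world has none). Each returns a list of dicts, best first, with "conf" (0 to 1); they miss things now and then, are a little off and sometimes report something else, mostly with a low value. They report only what shows in the picture. A call takes as long as a camera call. They do not tell look-alikes from the thing itself.
- outline_of(picture, target): "region" (480x640 bool, what is visible of it) and "xy" ([column, row] in pixels, amid what is visible of it).
The state is a dict: "time_s": time; "joint_pos": joint angles; "qd": joint speeds; "joint_efforts": joint torques, N m; "ee_pos": TCP position; "tcp_rot": TCP orientation; "ft_force": force on the tool from outside, world axes, zero at the start; "torque": the same for the moment, N m; "opening": finger opening in mm; "finger_force": force on a finger pad.
Only numpy, scipy, OpenCV 4.12 (cv2) and the standard library are available. Lean on these libraries where they do the work, as an engineer would, in place of code of your own. Each camera call takes 0.05 s, during which the arm holds its last target. There are 200 camera calls.

### The job

The belt has been changed; close up the lathe's headstock. Slide the belt cover's two ears down into the spring-clip slots on top of the headstock and press until it snaps in and sits flat, and lower the end door so that both knuckles drop fully onto their hinge pins, then swing the door shut. Lower both parts in without dropping or slamming them, and leave the other loose things on the bench where they are.

Things in the scene. Friction and masses are not known exactly. Their poses are not given: they have to be found in the camera images.
- lathe: Mini wood lathe, fixed, grey headstock. Origin: on the bench under the headstock's centre; z up, y along the spindle from the open outboard end to chuck and tailstock. Headstock x -80 to 80, y -100 to 100 mm, flat top 225 mm up; the flat end face y = -100 has the belt opening the door covers. Bed, tool rest, tailstock: y 100 to 515, up to 215 high. Control box: x 80 to 172, y -40 to 90, up to 205.
- cover_seat (a point): Point on the headstock's flat top where the middle of the cover's underside belongs; axes as the lathe. Ear slots at y = +-73 mm, between cheeks 22 mm high, closed at y = +-81. Spring leaves on the cheeks: 31 mm apart at the flared mouth 24 mm up, noses 19 mm apart 11 mm up. Pushing both ears past the noses takes 10 to 17 N down in all; then the noses snap over them.
- cover_mid (a point): Belt cover, loose grey cast plate lying flat; point at its centre, half-way up (22 mm over the underside). Plate 92 (its x) by 124 mm (y), 8 thick; a central ear 24 wide, 16 long, 8 thick on each y end (156 mm over both). Grip rib on top: 14 thick (x), 70 long (y), from 8 to 44 mm above the underside. 0.35 kg. Same either way round; fitted, its y is along the lathe's y.
- door_mid (a point): Loose grey door, a cast pan standing upright; its centre, 82.5 mm over its underside. 130 wide (x), 34 deep (y), 165 mm tall, 0.45 kg. Outside (louvres, knob 12 mm proud, 75 mm up) faces its -y, open rim +y. Solid top rail 34 mm tall, pinch across its depth. Knuckles on the -x edge, free edge +x. Shut, its axes are the lathe's; wide open it is turned -90 deg about z, out from the end face.
- lower_knuckle (a point): On the door: centre of the lower mouth of the lower knuckle, a steel ring 19 mm outside, upright bore 10.5 mm, 22 mm tall. In the door's axes 78 mm to -x and 5 mm to +y of door_mid, 20 mm above the door's underside.
- upper_knuckle (a point): On the door: the same for the upper knuckle, straight above the lower one, 118 mm above the door's underside.
- lower_pin (a point): On the lathe's end face, near its -x edge: foot of the lower hinge pin (65 mm above the bench), where the knuckle's lower mouth rests. The pin points straight up, 8 mm diameter, 24 mm tall, its upper 11 mm tapered to a point. Its axis is 12 mm out from the end face.
- upper_pin (a point): Foot of the upper pin, alike, straight above the lower one (163 mm above the bench). Each foot is the top of a 12 mm thick bracket, so bring the door in sideways some 30 to 60 mm above its seat: from higher up the lower knuckle meets the upper pin. Hung, the door's underside is 45 mm above the bench; it swings freely, no latch, till its rim meets the end face.
- door_home (a point): On the lathe: where door_mid lies when the door hangs on its pins and is shut (12 mm to +x and 117 mm to -y of the lathe's origin, 127.5 mm up); axes as the lathe.
- wax_tin: Bystander: small tin, 38 mm across, 55 mm tall; origin under its centre.
- gouge: Bystander: turning gouge lying flat, x along the blade: dark wooden handle 240 mm to -x of the origin, steel blade 160 mm to +x, 28 mm thick.
- skew: Bystander: smaller turning chisel lying flat, handle 200 mm to -x of the origin, blade 120 mm to +x, 28 mm thick.
- bowl: Bystander: turned wooden bowl, 100 mm across, 45 mm tall; origin under its centre.
- faceplate: Bystander: steel faceplate, 90 mm across, 34 mm tall with its hub; origin under its centre.
- blank: Bystander: square wooden spindle blank, 200 mm long (x), 45 mm square; origin under its centre.
- mallet: Bystander: turned wooden mallet standing on its head, 80 mm across, 205 mm tall; origin under its centre.
Things that resemble listed ones, but are neither listed nor needed, are in the scene too. What is shaped like the part that bears door_mid but orange is not meant. Leave any purple look-alike of the part that bears cover_mid alone.

How it is judged:
By the outcome, as a careful person would: the job done as asked, in the order asked, and still so for the second after the job is handed in, with the robot touching nothing.
It also fails if it takes over 72 s, if anything falls off the work surface, if the arm or the gripper's body presses on something with over 40 N, if the wrist force passes 120 N, or if a joint passes its speed limit or range.

## Working session

There is one attempt and no reset: what is moved stays moved. The work goes in short steps, Python scripts to look and compute and a tool call to move; the robot and the scene stay as the last step left them, time stands still between calls to the robot, and variables do not carry over. Pictures are saved under pics/ and viewed, at most 12 in all, crops included, and the job is handed in when it is done.

Besides the shell and the picture viewer there is one more tool, called after ">>>" in YAML: its name, and indented under it one key for each argument. send_rows: Moves the arm, as the interface text tells. Its arguments: {"type":"object","properties":{"plan":{"type":"array"},"squeeze":{"type":"number"}},"required":["plan"]}

```bash
mkdir -p pics; ls; cat > h.py <<'E'
import numpy as np, cv2
from scipy.spatial.transform import Rotation as R
from rig import sensors, camera, job, outline_of
def rot(q): return R.from_quat([q[1],q[2],q[3],q[0]]).as_matrix()
def cloud(p):
    f=240/np.tan(np.radians(p["vertical_fov"])/2)
    v,u=np.mgrid[0:480,0:640]; d=p["depth"].astype(float)
    c=np.dstack([(u-p["cx"])/f*d,-(v-p["cy"])/f*d,-d])
    w=c@rot(p["orientation"]).T+np.array(p["origin"]); w[d<=0]=np.nan
    return w
def save(p,n,crop=None,s=1):
    im=p["img"]
    if crop: x0,y0,x1,y1=crop; im=im[y0:y1,x0:x1]
    cv2.imwrite("pics/"+n,cv2.cvtColor(cv2.resize(im,None,fx=s,fy=s,interpolation=cv2.INTER_CUBIC),cv2.COLOR_RGB2BGR))
E
python3 - <<'E'
from h import *
for n in ("scene","top"):
    p=camera(n); save(p,n+"0.png"); np.savez(n+"0.npz",w=cloud(p),img=p["img"])
    print(n,[k for k in p],p["vertical_fov"],p["cx"],p["cy"],p["origin"],p["orientation"])
    for t in ["lathe","cover_mid","door_mid"]:
        for o in outline_of(p,t): print(t,round(o["conf"],2),o["xy"],o["region"].sum())
print(sensors.observe())
E
```

```text
pics
scene ['img', 'depth', 'vertical_fov', 'cx', 'cy', 'origin', 'orientation', 'shot'] 53.971326787489176 322.0169639836285 229.24860225294333 [1281.95105445 -206.55778679  939.88648448] [0.68556552 0.28769538 0.2539209  0.61867234]
lathe 0.76 [492.2, 242.5] 21086
lathe 0.22 [209.0, 279.5] 914
cover_mid 0.62 [237.9, 368.2] 1142
cover_mid 0.58 [279.4, 235.8] 1204
cover_mid 0.56 [401.9, 209.6] 298
cover_mid 0.49 [182.3, 250.9] 1293
door_mid 0.86 [264.8, 288.9] 1543
door_mid 0.61 [227.0, 177.8] 2551
door_mid 0.22 [282.2, 237.9] 1126
top ['img', 'depth', 'vertical_fov', 'cx', 'cy', 'origin', 'orientation', 'shot'] 45.90481149160908 323.71552709213864 235.59537832648476 [ 271.29716839 -128.63708453 1289.04973883] [ 0.71119815  0.05820682 -0.06557485 -0.69750204]
lathe 0.89 [130.9, 203.2] 20253
lathe 0.49 [374.5, 230.2] 259
cover_mid 0.85 [362.9, 290.3] 2438
cover_mid 0.72 [179.2, 310.4] 2446
door_mid 0.91 [429.4, 375.4] 2142
door_mid 0.86 [374.6, 177.5] 1815
{'time_s': 0.4, 'joint_pos': array([-1.19004226e+00,  3.19717235e-01,  1.56467082e+00,  5.08322671e-06,
        1.25737082e+00, -1.99791084e-02]), 'qd': array([-0.00227522, -0.00060541, -0.00021339,  0.00015474, -0.00102369,
        0.00036   ]), 'joint_efforts': array([ 1.38529525e-03, -4.14945495e+01, -2.34101987e+01,  1.08820248e-04,
        2.29387108e-03,  6.91942930e-06]), 'ee_pos': array([ 224.29979097, -529.39726885,  231.20411596]), 'tcp_rot': array([-8.21945606e-05,  9.79993835e-01,  1.99027827e-01, -1.25322060e-05]), 'ft_force': array([ 0.42587266, -1.02484821,  0.02055394]), 'torque': array([0.00630669, 0.01160015, 0.03241498]), 'finger_force': 0.0, 'opening': 85.3289381676725}
```

View pics/scene0.png

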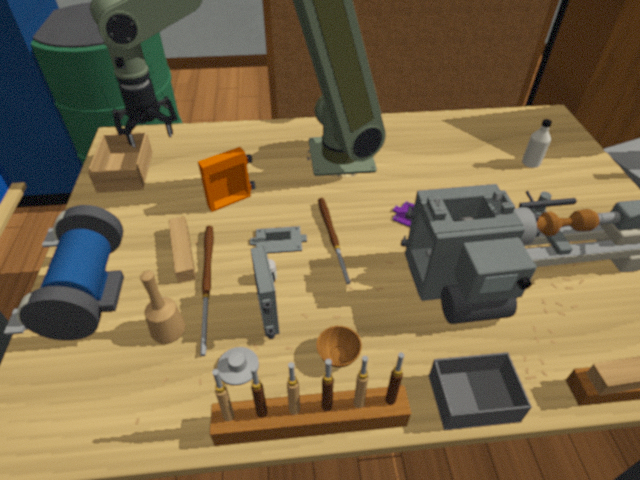

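View pics/top0.png

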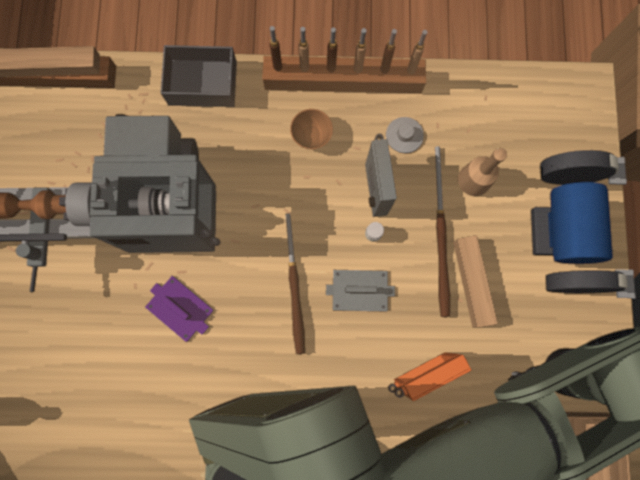

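The scene shows the grey door at scene (265,289) / top (380,176) and the grey cover at scene (279,236) / top (362,290). The look-alikes are the orange door at scene (227,178) / top (429,375) and the purple cover at scene (402,210) / top (179,310), which the task says to leave. Grey ones are meant; I'll confirm with one crop and measure.

```bash
python3 - <<'E'
from h import *
S=np.load("scene0.npz"); T=np.load("top0.npz")
im=np.hstack([cv2.resize(S["img"][200:350,220:340],(480,600),interpolation=2), cv2.resize(T["img"][120:320,320:426],(318,600),interpolation=2)])
cv2.imwrite("pics/crop.png",im[:,:,::-1])
P=np.vstack([S["w"].reshape(-1,3),T["w"].reshape(-1,3)]); C=np.vstack([S["img"].reshape(-1,3),T["img"].reshape(-1,3)]).astype(int)
src=np.r_[np.zeros(307200),np.ones(307200)]
ok=~np.isnan(P[:,0]); P=P[ok];C=C[ok];src=src[ok]
print("bench z",[np.median(P[(src==k)&(abs(P[:,2])<15)][:,2]) for k in(0,1)])
Tw=T["w"]
for n,(u,v) in dict(cover=(362,280),coverrib=(362,290),doortop=(382,180),lathetop=(150,240),endf=(205,200)).items(): print(n,Tw[v,u])
def rect(m,n):
    q=P[m][:,:2].astype(np.float32); print(n,len(q),cv2.minAreaRect(q),"z",np.median(P[m][:,2]))
grey=(C.max(1)-C.min(1)<35)
def near(u,v,r): return np.linalg.norm(P[:,:2]-Tw[v,u,:2],axis=1)<r
for k in (0,1):
    s=grey&(src==k)
    rect(s&near(362,280,90)&(P[:,2]>4)&(P[:,2]<14),"cover plate");rect(s&near(362,290,80)&(P[:,2]>35)&(P[:,2]<50),"rib")
    rect(s&near(382,180,110)&(P[:,2]>155)&(P[:,2]<172),"door top")
    rect(s&near(150,200,190)&(P[:,2]>219)&(P[:,2]<230),"lathe top")
    rect(s&near(382,180,110)&(P[:,2]>60)&(P[:,2]<172),"door all")
E
```

```text
bench z [np.float64(0.0016030945726015489), np.float64(1.000087101289182)]
cover [ 398.08780368 -228.71466763    6.07123163]
coverrib [ 372.11831376 -225.68399587   46.78103476]
doortop [ 589.77438761 -256.43218064  161.56006216]
lathetop [452.95934775 206.78722051 173.64621536]
endf [564.36812394 126.05370997  58.29655579]
cover plate 778 ((379.043701171875, -223.2634735107422), (150.80050659179688, 94.8963623046875), 88.6888656616211) z 7.9967627785078434
rib 145 ((378.028076171875, -222.74960327148438), (20.185775756835938, 69.88829803466797), 0.07090072333812714) z 41.743460552996
door top 760 ((614.6343994140625, -258.14984130859375), (133.2869415283203, 34.14472961425781), 8.458274841308594) z 164.78226958222234
lathe top 2940 ((537.115234375, 212.11776733398438), (161.78009033203125, 202.80223083496094), 2.139819622039795) z 224.63131988013532
door all 1162 ((623.1107788085938, -250.97549438476562), (152.14486694335938, 45.97150802612305), 8.268488883972168) z 163.6185396534786
cover plate 1961 ((375.2060546875, -224.40530395507812), (90.3895492553711, 154.09661865234375), 0.5672017931938171) z 8.690582539975821
rib 204 ((375.0766906738281, -222.70472717285156), (68.58214569091797, 13.608139991760254), 89.75017547607422) z 44.667301791640284
door top 1032 ((612.5993041992188, -258.58447265625), (131.22645568847656, 34.827510833740234), 8.63787841796875) z 165.35752921701726
lathe top 5535 ((533.4577026367188, 210.81228637695312), (161.16732788085938, 201.2578582763672), 1.6283159255981445) z 225.6700381468654
door all 1582 ((593.804931640625, -259.3797912597656), (206.81480407714844, 47.276145935058594), 2.1587164402008057) z 163.65364056152237
```

View pics/crop.png

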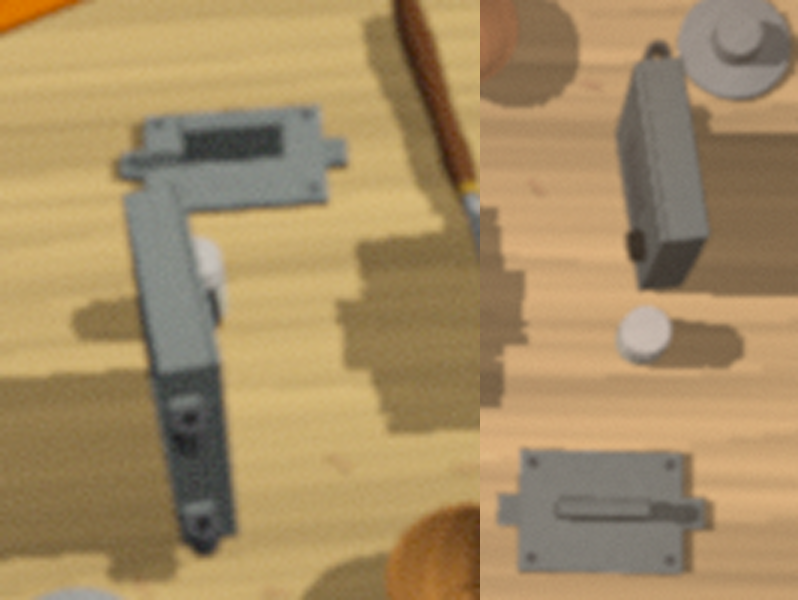

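The crop shows the grey cover (rib and two ears) lying flat and, beyond the wax tin, the grey door. Its knuckles are at the far (+X) end and its knob on the +Y side, so the door yaw is about 188.5°. Next I'll write a planning helper and move over the cover.

```bash
cat >> h.py <<'E'
def plan(*way):
    """way: (n rows, x,y,z mm, a deg, opening m); tool pointing down, tool x at world angle a. Prints rows."""
    s=sensors.observe(); M=rot(s["tcp_rot"]); p=np.array(s["ee_pos"]); rows=[]
    for n,x,y,z,a,o in way:
        G=R.from_euler("z",a,degrees=True).as_matrix()@np.diag([1.,-1,-1])
        w=R.from_matrix(M.T@G).as_rotvec()/n; d=(np.array([x,y,z])-p)/n
        for i in range(n):
            rows.append([*np.round(w,3),*np.round(M.T@d/1000,4),o]); M=M@R.from_rotvec(w).as_matrix()
        M=G; p=np.array([x,y,z])
    print(np.round(s["ee_pos"],1),round(s["time_s"],2))
    for i,r in enumerate(rows): print([float(v) for v in r],"" if i%8<7 else "\n")
E
python3 - <<'E'
from h import *
plan((8,375.5,-223.5,190,90,.06))
E
```

```text
[ 224.3 -529.4  231.2] 0.4
[-0.0, -0.0, -0.146, 0.0323, -0.0278, 0.0052, 0.06] 
[-0.0, -0.0, -0.146, 0.036, -0.0228, 0.0052, 0.06] 
[-0.0, -0.0, -0.146, 0.039, -0.0173, 0.0052, 0.06] 
[-0.0, -0.0, -0.146, 0.0411, -0.0115, 0.0052, 0.06] 
[-0.0, -0.0, -0.146, 0.0423, -0.0054, 0.0052, 0.06] 
[-0.0, -0.0, -0.146, 0.0426, 0.0009, 0.0052, 0.06] 
[-0.0, -0.0, -0.146, 0.0421, 0.0071, 0.0052, 0.06] 
[-0.0, -0.0, -0.146, 0.0406, 0.0131, 0.0052, 0.06]
```

>>> send_rows:
  plan:
    - [0,0,-0.146,0.0323,-0.0278,0.005,0.06]
    - [0,0,-0.146,0.036,-0.0228,0.005,0.06]
    - [0,0,-0.146,0.039,-0.0173,0.005,0.06]
    - [0,0,-0.146,0.0411,-0.0115,0.005,0.06]
    - [0,0,-0.146,0.0423,-0.0054,0.005,0.06]
    - [0,0,-0.146,0.0426,0.0009,0.005,0.06]
    - [0,0,-0.146,0.0421,0.0071,0.005,0.06]
    - [0,0,-0.146,0.0406,0.0131,0.005,0.06]

```text
time_s: 1.4
ee_pos: [376.4, -222.5, 191.4]
tcp_rot: [0.0, 0.706, 0.708, 0.0]
ft_force: [0.2, -1.0, -0.1]
opening: 59.9
finger_force: 0.0
```

```bash
python3 - <<'E'
from h import *
p=camera("wrist"); w=cloud(p); save(p,"w1.png")
P=w.reshape(-1,3); P=P[~np.isnan(P[:,0])]
n=np.linalg.norm(P[:,:2]-[375.5,-223.5],axis=1)
for lo,hi,r in ((4,14,90),(37,52,60)):
    q=P[(n<r)&(P[:,2]>lo)&(P[:,2]<hi)]; print(len(q),cv2.minAreaRect(q[:,:2].astype(np.float32)),np.median(q[:,2]))
print("bench",np.median(P[abs(P[:,2])<4][:,2]),p["origin"])
plan((8,375.5,-223.5,14,90,.05))
E
```

```text
11151 ((376.0611877441406, -225.83319091796875), (92.0671615600586, 156.2761688232422), 0.05911802500486374) 8.984525504942269
1227 ((376.0305480957031, -225.2232666015625), (69.61882781982422, 13.660624504089355), 89.98719787597656) 44.72085946218209
bench 1.0179244400453626 [ 375.55275859 -147.97484488  334.89672977]
[ 377.3 -218.6  190.7] 1.45
[0.0, -0.001, 0.001, -0.0007, -0.0002, 0.0221, 0.05] 
[0.0, -0.001, 0.001, -0.0007, -0.0002, 0.0221, 0.05] 
[0.0, -0.001, 0.001, -0.0007, -0.0002, 0.0221, 0.05] 
[0.0, -0.001, 0.001, -0.0007, -0.0002, 0.0221, 0.05] 
[0.0, -0.001, 0.001, -0.0007, -0.0002, 0.0221, 0.05] 
[0.0, -0.001, 0.001, -0.0007, -0.0002, 0.0221, 0.05] 
[0.0, -0.001, 0.001, -0.0006, -0.0002, 0.0221, 0.05] 
[0.0, -0.001, 0.001, -0.0006, -0.0002, 0.0221, 0.05]
```

>>> send_rows:
  plan:
    - [0,0,0,-0.002,0,0.03,0.045]
    - [0,0,0,0,0,0.03,0.045]
    - [0,0,0,0,0,0.03,0.045]
    - [0,0,0,0,0,0.03,0.045]
    - [0,0,0,0,0,0.02,0.045]
    - [0,0,0,0,0,0.013,0.045]
    - [0,0,0,0,0,0.01,0.045]
    - [0,0,0,0,0,0,0.045]

```text
time_s: 2.45
ee_pos: [375.7, -225.7, 28.1]
tcp_rot: [-0.0, 0.708, 0.706, -0.0]
ft_force: [-0.4, 0.2, 0.2]
opening: 45.0
finger_force: 0.0
```

```bash
python3 - <<'E'
from h import *
s=sensors.observe(); print(s["ee_pos"],s["qd"].round(3),s["tcp_rot"])
E
```

```text
[ 375.70142796 -225.7144345    28.06014835] [ 0.001 -0.017 -0.014  0.002  0.008 -0.001] [-2.78115061e-04  7.07847413e-01  7.06365313e-01 -8.30872977e-05]
```

>>> send_rows:
  plan:
    - [0,0,0,0,0,0.009,0.04]
    - [0,0,0,0,0,0.004,0.03]
    - [0,0,0,0,0,0,0.005]
    - [0,0,0,0,0,0,0.005]
    - [0,0,0,0,0,0,0.005]
    - [0,0,0,0,0,0,0.005]
    - [0,0,0,0,0,-0.01,0.005]
    - [0,0,0,0,0,-0.02,0.005]
  squeeze: 80

```text
time_s: 3.45
ee_pos: [375.0, -225.3, 45.3]
tcp_rot: [-0.001, 0.708, 0.706, -0.0]
ft_force: [1.3, -0.2, -3.6]
opening: 12.9
finger_force: 78.1
```

```bash
python3 - <<'E'
from h import *
# path to above lathe: lift then across
s=sensors.observe(); print(s["finger_force"],s["opening"],s["ft_force"])
plan((8,385,-190,290,90,.005),(8,500,130,300,91.8,.005))
E
```

```text
78.07113289833069 12.926011355680991 [ 1.3276621  -0.24883482 -3.63083377]
[ 375.  -225.3   45.3] 3.45
[-0.0, -0.0, -0.0, 0.0044, 0.0012, -0.0306, 0.005] 
[-0.0, -0.0, -0.0, 0.0044, 0.0012, -0.0306, 0.005] 
[-0.0, -0.0, -0.0, 0.0044, 0.0012, -0.0306, 0.005] 
[-0.0, -0.0, -0.0, 0.0044, 0.0012, -0.0306, 0.005] 
[-0.0, -0.0, -0.0, 0.0044, 0.0012, -0.0306, 0.005] 
[-0.0, -0.0, -0.0, 0.0044, 0.0012, -0.0306, 0.005] 
[-0.0, -0.0, -0.0, 0.0044, 0.0012, -0.0306, 0.005] 
[-0.0, -0.0, -0.0, 0.0044, 0.0012, -0.0306, 0.005] 

[0.0, 0.0, -0.004, 0.04, 0.0144, -0.0012, 0.005] 
[0.0, 0.0, -0.004, 0.0399, 0.0145, -0.0012, 0.005] 
[0.0, 0.0, -0.004, 0.0399, 0.0147, -0.0012, 0.005] 
[0.0, 0.0, -0.004, 0.0398, 0.0148, -0.0012, 0.005] 
[0.0, 0.0, -0.004, 0.0398, 0.015, -0.0012, 0.005] 
[0.0, 0.0, -0.004, 0.0397, 0.0152, -0.0012, 0.005] 
[0.0, 0.0, -0.004, 0.0397, 0.0153, -0.0012, 0.005] 
[0.0, 0.0, -0.004, 0.0396, 0.0155, -0.0012, 0.005]
```

>>> send_rows:
  plan:
    - [0,0,0,0.0044,0.0012,-0.03,0.005]
    - [0,0,0,0.0044,0.0012,-0.033,0.005]
    - [0,0,0,0.0044,0.0012,-0.033,0.005]
    - [0,0,0,0.0044,0.0012,-0.033,0.005]
    - [0,0,0,0.0044,0.0012,-0.033,0.005]
    - [0,0,0,0.0044,0.0012,-0.033,0.005]
    - [0,0,0,0.0044,0.0012,-0.033,0.005]
    - [0,0,0,0.0044,0.0012,-0.03,0.005]

```text
time_s: 4.45
ee_pos: [384.8, -190.1, 304.7]
tcp_rot: [0.0, 0.708, 0.706, -0.0]
ft_force: [-0.5, 0.2, -4.8]
opening: 12.6
finger_force: 78.1
```

>>> send_rows:
  plan:
    - [0,0,-0.004,0.039,0.0148,0,0.005]
    - [0,0,-0.004,0.039,0.0148,0,0.005]
    - [0,0,-0.004,0.039,0.0148,0,0.005]
    - [0,0,-0.004,0.039,0.0148,0,0.005]
    - [0,0,-0.004,0.039,0.0148,0,0.005]
    - [0,0,-0.004,0.039,0.0148,0,0.005]
    - [0,0,-0.004,0.039,0.0148,0,0.005]
    - [0,0,0,0.02,0.01,0,0.005]

```text
time_s: 5.45
ee_pos: [495.5, 105.3, 303.2]
tcp_rot: [-0.0, 0.697, 0.717, -0.0]
ft_force: [-0.1, -0.4, -3.1]
opening: 12.8
finger_force: 78.2
```

```bash
python3 - <<'E'
from h import *
from scipy.optimize import least_squares
S=np.load("scene0.npz"); T=np.load("top0.npz")
p=camera("wrist"); w=cloud(p); s=sensors.observe(); print(s["ee_pos"],s["qd"].round(3))
np.savez("w2.npz",w=w,img=p["img"])
f=240/np.tan(np.radians(p["vertical_fov"])/2)
# depth as colored height map side by side with image
z=np.nan_to_num(w[:,:,2]); zc=cv2.applyColorMap((np.clip((z-200)/120,0,1)*255).astype(np.uint8),cv2.COLORMAP_JET)
cv2.imwrite("pics/w2.png",cv2.resize(np.hstack([p["img"][:,:,::-1],zc]),(800,300)))
P=w.reshape(-1,3); P=P[~np.isnan(P[:,0])]
for lo,hi in((221,231),(238,252)):
    q=P[(P[:,2]>lo)&(P[:,2]<hi)]; print(lo,len(q),q.min(0),q.max(0),np.median(q[:,2]))
    if len(q)>10: print(cv2.minAreaRect(q[:,:2].astype(np.float32)))
E
```

```text
[496.89526561 107.01012076 303.02783553] [-0.044 -0.02   0.03  -0.03   0.001 -0.055]
221 27472 [452.79503399 110.51497977 221.00379653] [616.71187879 254.91179262 230.99320855] 225.90275890457542
((534.76318359375, 181.26339721679688), (159.70040893554688, 143.79885864257812), 1.9259684085845947)
238 825 [554.25221345 118.76967524 238.02529028] [566.39022063 145.78030332 250.06726683] 247.81342407448045
((560.5812377929688, 132.388427734375), (11.936308860778809, 26.841936111450195), 2.299445867538452)
```

View pics/w2.png

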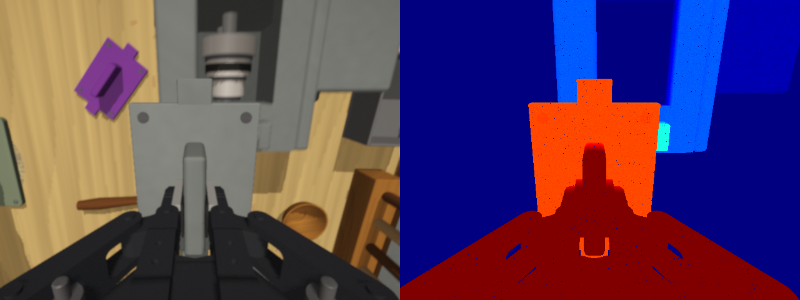

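>>> send_rows:
  plan:
    - [0,0,-0.004,0.02,0.01,0,0.005]
    - [0,0,0,0.012,0.012,0,0.005]
    - [0,0,0,0.008,0.009,0,0.005]
    - [0,0,0,0.004,0.004,0,0.005]
    - [0,0,0,0,0,0,0.005]
    - [0,0,0,0,0,0,0.005]
    - [0,0,0,0,0,0,0.005]
    - [0,0,0,0,0,0,0.005]

```text
time_s: 6.5
ee_pos: [529.4, 148.5, 303.4]
tcp_rot: [0.0, 0.697, 0.718, 0.0]
ft_force: [-1.3, -0.1, -4.1]
opening: 12.7
finger_force: 78.4
```

```bash
python3 - <<'E'
from h import *
p=camera("wrist"); w=cloud(p); s=sensors.observe(); print(s["ee_pos"],s["tcp_rot"],s["qd"].round(3))
np.savez("w3.npz",w=w,img=p["img"])
P=w.reshape(-1,3); P=P[~np.isnan(P[:,0])]
sel=((w[:,:,2]>243)&(w[:,:,2]<252)).astype(np.uint8)
n,l,st,c=cv2.connectedComponentsWithStats(sel)
for i in range(1,n):
    if st[i,4]>60: q=w[l==i]; print("cheek",st[i],cv2.minAreaRect(q[:,:2].astype(np.float32)),np.median(q[:,2]))
q=P[(P[:,2]>221)&(P[:,2]<231)]
th=np.radians(1.93); U=np.array([np.cos(th),np.sin(th)]);V=np.array([-np.sin(th),np.cos(th)])
# side edges x=+-80 per y-bin
a=q[:,:2]@U; b=q[:,:2]@V
for lo in range(100,320,20):
    m=(b>lo)&(b<lo+20)
    if m.sum()>50: print(lo,np.percentile(a[m],[.5,99.5]).round(1),m.sum())
print("b ends",np.percentile(b,[.1,99.9]))
q=P[(P[:,2]>s["ee_pos"][2]-17)&(P[:,2]<s["ee_pos"][2]-2)&(np.linalg.norm(P[:,:2]-s["ee_pos"][:2],axis=1)<90)]
print("plate",len(q),np.median(q[:,2]),cv2.minAreaRect(q[:,:2].astype(np.float32)))
yy=s["ee_pos"][1]
e=q[q[:,1]>yy+66]; print("ear",e.min(0),e.max(0)); e=q[(q[:,1]>yy+20)&(q[:,1]<yy+58)]; print("sides",np.percentile(e[:,0],[.5,99.5]))
z=np.nan_to_num(w[:,:,2]); zc=cv2.applyColorMap((np.clip((z-200)/120,0,1)*255).astype(np.uint8),cv2.COLORMAP_JET)
cv2.imwrite("pics/w3.png",cv2.resize(np.hstack([p["img"][:,:,::-1],zc]),(800,300)))
E
```

```text
[529.40475495 148.56794337 303.42033018] [7.91060612e-05 6.96490805e-01 7.17565712e-01 2.71596664e-05] [ 0.001  0.    -0.001 -0.    -0.    -0.001]
cheek [ 266    0   36   33 1040] ((511.06964111328125, 280.4081726074219), (17.91400718688965, 13.747325897216797), 3.0433881282806396) 247.69251442442788
cheek [ 347    0   36   33 1043] ((552.2039184570312, 281.83563232421875), (13.808820724487305, 18.141908645629883), 88.36100769042969) 247.71128922393768
100 [461.9 619.8] 862
120 [461.6 619.9] 935
140 [461.6 620.1] 1003
160 [461.6 619.9] 1079
180 [462.2 619.5] 3150
200 [462.3 619.4] 4623
220 [462.1 619.3] 5051
240 [462.6 618.8] 10075
260 [462.2 619.1] 6677
b ends [ 93.65052841 276.66192332]
plate 30205 297.0333232708143 ((528.8574829101562, 152.29248046875), (92.56117248535156, 148.1976776123047), 1.7955737113952637)
ear [514.48781612 214.57601949 293.97704734] [538.71295469 226.67907566 299.2550365 ]
sides [482.44596065 572.87810073]
```

View pics/w3.png

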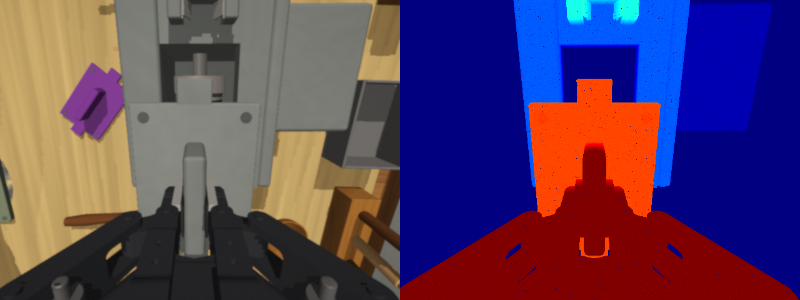

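>>> send_rows:
  plan:
    - [0,0,0,0.008,0.003,0,0.005]
    - [0,0,0,0.008,0.003,0,0.005]
    - [0,0,0,0.004,0.001,0,0.005]
    - [0,0,0,0,0,0,0.005]
    - [0,0,0,0,0,0,0.005]
    - [0,0,0,0,0,0,0.005]
    - [0,0,0,0,0,0,0.005]
    - [0,0,0,0,0,0,0.005]

```text
time_s: 7.55
ee_pos: [535.9, 168.8, 303.3]
tcp_rot: [0.0, 0.696, 0.718, -0.0]
ft_force: [0.4, 0.5, -4.5]
opening: 12.7
finger_force: 78.4
```

```bash
python3 - <<'E'
from h import *
p=camera("wrist"); w=cloud(p); s=sensors.observe()
th=np.radians(1.93); B=np.array([[np.cos(th),np.sin(th)],[-np.sin(th),np.cos(th)]])
print(s["ee_pos"],"tool ab",B@s["ee_pos"][:2],"a",s["tcp_rot"])
sel=((w[:,:,2]>243)&(w[:,:,2]<252)).astype(np.uint8)
n,l,st,c=cv2.connectedComponentsWithStats(sel)
for i in range(1,n):
    if st[i,4]>60: q=w[l==i][:,:2]@B.T; print("cheek",st[i],np.percentile(q,[.5,99.5],axis=0).round(1).tolist())
P=w.reshape(-1,3); P=P[~np.isnan(P[:,0])]; q=P[(P[:,2]>220)&(P[:,2]<231)][:,:2]@B.T
q=q[(q[:,0]<530)&(q[:,0]>463)|(q[:,0]>555)&(q[:,0]<618)]
print("b end",np.percentile(q[:,1],[0.1,.5,1,2,5,98,99,99.5,99.9]).round(1)); print(np.histogram(q[:,1],bins=np.arange(85,110,1.))[0])
save(p,"w4.png",(200,0,500,220),2.6)
E
```

```text
[535.93111544 168.8345944  303.30860887] tool ab [541.31318517 150.68946984] a [ 4.28192394e-05  6.96465957e-01  7.17589833e-01 -8.80120233e-06]
cheek [ 253   15  115   60 4987] [[511.7, 256.5], [569.9, 283.3]]
b end [ 94.2  98.  102.1 110.5 134.  289.9 290.6 291.1 291.6]
[ 0  0  0  0  0  0  0  2 21 31 25 29 40 34 39 34 31 37 35 33 36 37 31 38]
```

View pics/w4.png

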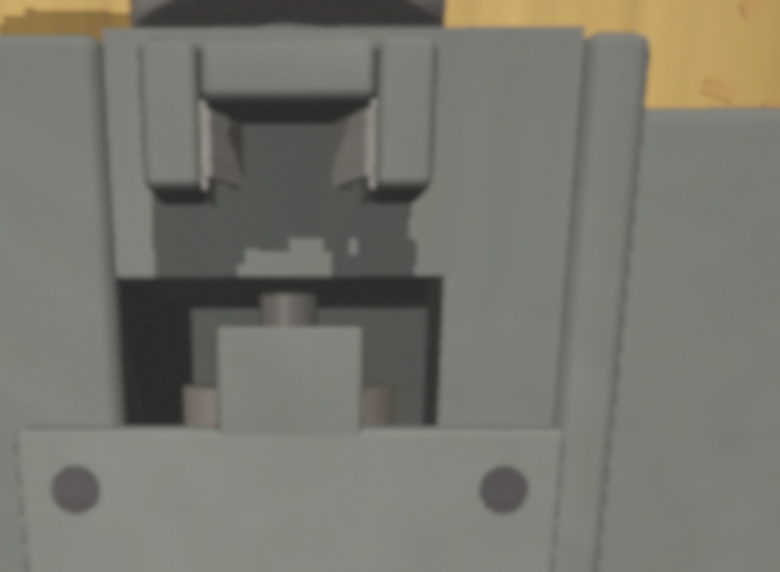

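The view shows the +y slot: cheeks at crop (170,115) and (405,115), leaf noses between them, and the cover's ear aligned below at (290,380). Moving over the seat and down to just above the mouths.

>>> send_rows:
  plan:
    - [0,0,-0.002,0.01,0,0,0.005]
    - [0,0,0,0.015,0,0,0.005]
    - [0,0,0,0.012,0,0,0.005]
    - [0,0,0,0.0045,0,0.003,0.005]
    - [0,0,0,0,0,0.01,0.005]
    - [0,0,0,0,0,0.01,0.005]
    - [0,0,0,0,0,0.008,0.005]
    - [0,0,0,0,0,0.004,0.005]

```text
time_s: 8.6
ee_pos: [534.4, 210.0, 267.4]
tcp_rot: [-0.0, 0.696, 0.718, -0.001]
ft_force: [0.5, 0.5, -3.2]
opening: 12.9
finger_force: 78.4
```

```bash
python3 - <<'E'
from h import *
s=sensors.observe()
th=np.radians(1.93); B=np.array([[np.cos(th),np.sin(th)],[-np.sin(th),np.cos(th)]])
print(s["ee_pos"],"tool ab",B@s["ee_pos"][:2],s["ft_force"],s["torque"])
E
```

```text
[534.42186932 210.00229037 267.40879714] tool ab [541.19126084 191.88464128] [ 0.5244663   0.45931192 -3.18522128] [ 0.00285622  0.01658973 -0.04145723]
```

>>> send_rows:
  plan:
    - [0,0,0,0.0003,0,0.003,0.005]
    - [0,0,0,0,0,0.003,0.005]
    - [0,0,0,0,0,0.003,0.005]
    - [0,0,0,0,0,0.002,0.005]
    - [0,0,0,0,0,0.002,0.005]
    - [0,0,0,0,0,0.002,0.005]
    - [0,0,0,0,0,0,0.005]
    - [0,0,0,0,0,0,0.005]

```text
time_s: 9.6
ee_pos: [535.0, 210.9, 254.1]
tcp_rot: [0.0, 0.696, 0.718, 0.001]
ft_force: [-0.9, -0.9, 4.3]
opening: 12.7
finger_force: 79.3
```

>>> send_rows:
  plan:
    - [0,0,0,0,0,0.002,0.005]
    - [0,0,0,0,0,0.002,0.005]
    - [0,0,0,0,0,0.002,0.005]
    - [0,0,0,0,0,0.001,0.005]
    - [0,0,0,0,0,0,0.005]
    - [0,0,0,0,0,0,0.005]
    - [0,0,0,0,0,0,0.005]
    - [0,0,0,0,0,0,0.005]

```text
time_s: 10.6
ee_pos: [534.5, 210.7, 245.7]
tcp_rot: [-0.0, 0.696, 0.718, -0.0]
ft_force: [1.1, 0.6, -1.8]
opening: 12.6
finger_force: 78.5
```

>>> send_rows:
  plan:
    - [0,0,0,0,0,0.002,0.005]
    - [0,0,0,0,0,0.0015,0.005]
    - [0,0,0,0,0,0.001,0.005]
    - [0,0,0,0,0,0.001,0.005]
    - [0,0,0,0,0,0.0005,0.005]
    - [0,0,0,0,0,0,0.005]
    - [0,0,0,0,0,0,0.005]
    - [0,0,0,0,0,0,0.005]

```text
time_s: 11.6
ee_pos: [534.5, 210.7, 240.4]
tcp_rot: [-0.0, 0.696, 0.718, -0.0]
ft_force: [-1.1, -0.7, 0.2]
opening: 12.8
finger_force: 78.9
```

>>> send_rows:
  plan:
    - [0,0,0,0,0,0.0005,0.005]
    - [0,0,0,0,0,0.0005,0.005]
    - [0,0,0,0,0,0.0005,0.005]
    - [0,0,0,0,0,0.0005,0.005]
    - [0,0,0,0,0,0,0.005]
    - [0,0,0,0,0,0,0.005]
    - [0,0,0,0,0,0,0.005]
    - [0,0,0,0,0,0,0.005]

```text
time_s: 12.6
ee_pos: [534.5, 210.7, 240.4]
tcp_rot: [0.0, 0.696, 0.718, 0.001]
ft_force: [-5.7, -2.8, 9.0]
opening: 12.7
finger_force: 80.4
```

>>> send_rows:
  plan:
    - [0,0,0,0,0,0.001,0.005]
    - [0,0,0,0,0,0.001,0.005]
    - [0,0,0,0,0,0.001,0.005]
    - [0,0,0,0,0,0,0.005]
    - [0,0,0,0,0,-0.002,0.005]
    - [0,0,0,0,0,-0.0025,0.005]
    - [0,0,0,0,0,0,0.005]
    - [0,0,0,0,0,0,0.03]

```text
time_s: 13.6
ee_pos: [535.2, 211.0, 239.5]
tcp_rot: [0.0, 0.696, 0.718, 0.001]
ft_force: [-0.1, -0.5, -0.3]
opening: 28.8
finger_force: 0.0
```

>>> send_rows:
  plan:
    - [0,0,0,0,0,0,0.035]
    - [0,0,0,0,0,0,0.035]
    - [0,0,0,0,0,-0.01,0.035]
    - [0,0,0,0,0,-0.03,0.035]
    - [0,0,0,0,0,-0.03,0.035]
    - [0,0,0,0,0,-0.025,0.035]
    - [0,0,0,-0.06,0,0,0.05]
    - [0,0,0,-0.06,0,0,0.06]

```text
time_s: 14.6
ee_pos: [538.8, 90.0, 335.9]
tcp_rot: [0.001, 0.695, 0.719, 0.001]
ft_force: [0.6, 0.9, 0.2]
opening: 59.8
finger_force: 0.0
```

```bash
python3 - <<'E'
from h import *
p=camera("wrist"); w=cloud(p); s=sensors.observe(); print(s["ee_pos"])
th=np.radians(1.93); B=np.array([[np.cos(th),np.sin(th)],[-np.sin(th),np.cos(th)]])
ab=w[:,:,:2]@B.T-[540.8,192.3]; z=w[:,:,2]
for n,c,r in (("plate+x",(30,0),8),("plate-x",(-30,0),8),("plate +y",(0,50),8),("plate -y",(0,-50),8),("top+x",(65,20),8),("rib",(0,0),5),("ear+",(0,73),4),("ear-",(0,-73),4)):
    m=(abs(ab-np.array(c)).max(2)<r); print(n,m.sum(),np.nanpercentile(z[m],[10,50,90]).round(1) if m.sum() else "")
m=(z>230)&(z<237.5)&(abs(ab).max(2)<95); print(np.nanpercentile(ab[m],[.5,99.5],axis=0))
# plan for door
plan((8,560,0,290,60,.085),(8,613,-258,230,8.5,.085))
E
```

```text
[538.51818632  82.48461353 335.95655618]
plate+x 678 [233.  234.  234.9]
plate-x 690 [233.  233.9 234.9]
plate +y 0 
plate -y 546 [233.  234.  234.9]
top+x 688 [224.6 225.8 226.9]
rib 366 [269.  269.8 270.8]
ear+ 0 
ear- 123 [233.1 234.  234.8]
[[-45.15825296 -76.98146233]
 [ 45.58420399  33.00089752]]
[538.5  82.5 336. ] 14.65
[0.0, 0.001, 0.069, -0.0103, 0.0024, 0.0058, 0.085] 
[0.0, 0.001, 0.069, -0.0102, 0.0031, 0.0058, 0.085] 
[0.0, 0.001, 0.069, -0.0099, 0.0038, 0.0058, 0.085] 
[0.0, 0.001, 0.069, -0.0096, 0.0045, 0.0058, 0.085] 
[0.0, 0.001, 0.069, -0.0093, 0.0051, 0.0058, 0.085] 
[0.0, 0.001, 0.069, -0.0089, 0.0058, 0.0058, 0.085] 
[0.0, 0.001, 0.069, -0.0085, 0.0064, 0.0058, 0.085] 
[0.0, 0.001, 0.069, -0.0081, 0.0069, 0.0058, 0.085] 

[0.0, 0.0, 0.112, -0.0246, 0.0219, 0.0075, 0.085] 
[0.0, 0.0, 0.112, -0.022, 0.0245, 0.0075, 0.085] 
[0.0, 0.0, 0.112, -0.0191, 0.0268, 0.0075, 0.085] 
[0.0, 0.0, 0.112, -0.016, 0.0288, 0.0075, 0.085] 
[0.0, 0.0, 0.112, -0.0127, 0.0304, 0.0075, 0.085] 
[0.0, 0.0, 0.112, -0.0092, 0.0316, 0.0075, 0.085] 
[0.0, 0.0, 0.112, -0.0056, 0.0324, 0.0075, 0.085] 
[0.0, 0.0, 0.112, -0.0019, 0.0329, 0.0075, 0.085]
```

>>> send_rows:
  plan:
    - [0,0,0,-0.02,-0.015,0.01,0.085]
    - [0,0,0,-0.02,-0.015,0.01,0.085]
    - [0,0,0,-0.02,-0.015,0.01,0.085]
    - [0,0,0,-0.01,-0.01,0.006,0.085]
    - [0,0,0,-0.005,-0.003,0,0.085]
    - [0,0,0,0,0,0,0.085]
    - [0,0,0,0,0,0,0.085]
    - [0,0,0,0,0,0,0.085]

```text
time_s: 15.65
ee_pos: [483.3, 14.3, 298.9]
tcp_rot: [0.0, 0.695, 0.719, 0.0]
ft_force: [0.2, 0.9, -0.1]
opening: 84.7
finger_force: 0.0
```

```bash
python3 - <<'E'
from h import *
p=camera("wrist"); w=cloud(p); s=sensors.observe(); print(s["ee_pos"],s["qd"].round(3))
np.savez("w5.npz",w=w,img=p["img"])
th=np.radians(1.93); B=np.array([[np.cos(th),np.sin(th)],[-np.sin(th),np.cos(th)]])
ab=w[:,:,:2]@B.T-[540.8,192.3]; z=w[:,:,2]
Q=np.c_[ab.reshape(-1,2),z.ravel()]; Q=Q[~np.isnan(Q[:,0])]
q=Q[(Q[:,2]>222)&(Q[:,2]<230)]; print("top: y end",np.percentile(q[:,1],[.1,1]),"x",np.percentile(q[:,0],[.3,99.7]))
near=(abs(Q[:,0]+66)<22)&(Q[:,1]<-102)&(Q[:,1]>-130)
for lo,hi in((50,60),(60,68),(68,78),(78,92),(140,160),(160,166),(166,176),(176,182),(182,190)):
    m=near&(Q[:,2]>lo)&(Q[:,2]<hi)
    if m.sum()>3: print(lo,hi,m.sum(),np.percentile(Q[m],[2,50,98],axis=0).round(1).tolist())
u=np.argwhere((abs(ab[:,:,0]+66)<22)&(abs(ab[:,:,1]+112)<14)&(z>60)); print(u.min(0),u.max(0))
r0,c0=u.min(0)-25; save(p,"w5.png",(max(c0,0),max(r0,0),min(c0+150,640),min(r0+120,480)),5)
E
```

```text
[483.23499203  14.27533347 298.854431  ] [-0.002 -0.     0.004 -0.001 -0.003 -0.001]
top: y end [-100.78368457 -100.60678047] x [-79.36243582  78.48063278]
60 68 5 [[-64.5, -121.2, 64.7], [-60.4, -119.3, 66.7], [-58.4, -116.4, 67.0]]
160 166 430 [[-74.2, -120.1, 162.4], [-65.8, -109.2, 163.9], [-57.4, -102.6, 165.4]]
166 176 8 [[-66.8, -116.5, 166.1], [-63.4, -114.3, 170.1], [-61.9, -104.3, 175.3]]
176 182 46 [[-69.1, -116.6, 177.8], [-65.4, -113.2, 179.5], [-62.5, -109.7, 181.8]]
182 190 45 [[-68.2, -115.3, 182.5], [-65.9, -112.7, 185.1], [-63.8, -110.5, 188.7]]
[ 96 275] [136 334]
```

View pics/w5.png

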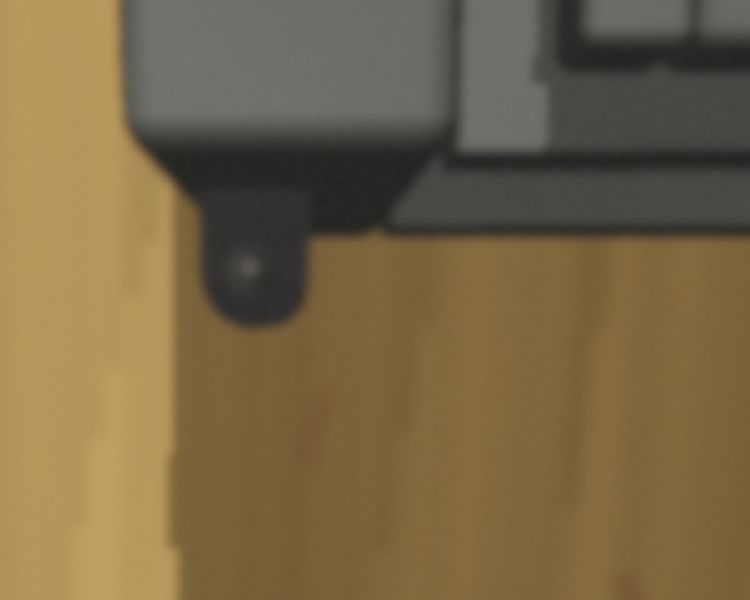

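The crop shows the upper hinge pin tip at crop (248,268) on its bracket, world about (472.0, 95.4). Now to the door.

```bash
python3 - <<'E'
from h import *
plan((8,613,-258,240,8.5,.085))
E
```

```text
[483.2  14.3 298.9] 15.7
[0.0, -0.0, 0.182, -0.0345, 0.0151, 0.0074, 0.085] 
[0.0, -0.0, 0.182, -0.0312, 0.0211, 0.0074, 0.085] 
[0.0, -0.0, 0.182, -0.0269, 0.0264, 0.0074, 0.085] 
[0.0, -0.0, 0.182, -0.0217, 0.0308, 0.0074, 0.085] 
[0.0, -0.0, 0.182, -0.0158, 0.0343, 0.0074, 0.085] 
[0.0, -0.0, 0.182, -0.0093, 0.0365, 0.0074, 0.085] 
[0.0, -0.0, 0.182, -0.0025, 0.0376, 0.0074, 0.085] 
[0.0, -0.0, 0.182, 0.0043, 0.0375, 0.0074, 0.085]
```

>>> send_rows:
  plan:
    - [0,0,0.182,-0.0345,0.0151,0.0074,0.085]
    - [0,0,0.182,-0.0312,0.0211,0.0074,0.085]
    - [0,0,0.182,-0.0269,0.0264,0.0074,0.085]
    - [0,0,0.182,-0.0217,0.0308,0.0074,0.085]
    - [0,0,0.182,-0.0158,0.0343,0.0074,0.085]
    - [0,0,0.182,-0.0093,0.0365,0.0074,0.085]
    - [0,0,0.182,-0.0025,0.0376,0.0074,0.085]
    - [0,0,0.182,0.0043,0.0375,0.0074,0.085]

```text
time_s: 16.7
ee_pos: [613.1, -259.4, 239.2]
tcp_rot: [-0.0, 0.998, 0.07, 0.0]
ft_force: [0.5, 0.1, -0.3]
opening: 84.8
finger_force: 0.0
```

>>> send_rows:
  plan:
    - [0,0,0,0,0,0.02,0.07]
    - [0,0,0,0,0,0.02,0.07]
    - [0,0,0,0,0,0,0.07]
    - [0,0,0,0,0,0,0.07]
    - [0,0,0,0,0,0,0.07]
    - [0,0,0,0,0,0,0.07]
    - [0,0,0,0,0,0,0.07]
    - [0,0,0,0,0,0,0.07]

```text
time_s: 17.7
ee_pos: [612.4, -258.4, 199.8]
tcp_rot: [0.0, 0.997, 0.073, 0.0]
ft_force: [0.1, -0.2, -0.7]
opening: 70.0
finger_force: 0.0
```

```bash
python3 - <<'E'
from h import *
p=camera("wrist"); w=cloud(p); s=sensors.observe(); print(s["ee_pos"],s["tcp_rot"].round(4),s["qd"].round(3))
np.savez("w6.npz",w=w,img=p["img"])
P=w.reshape(-1,3); P=P[~np.isnan(P[:,0])]; near=np.linalg.norm(P[:,:2]-[613,-258],axis=1)<110
q=P[near&(P[:,2]>162)&(P[:,2]<170)]; r=cv2.minAreaRect(q[:,:2].astype(np.float32)); print(len(q),np.median(q[:,2]),r)
th=np.radians(8.5); B=np.array([[np.cos(th),np.sin(th)],[-np.sin(th),np.cos(th)]])
for lo,hi in((120,135),(135,143),(143,150)):
    k=P[near&(P[:,2]>lo)&(P[:,2]<hi)]; k=(k[:,:2]-[613,-258])@B.T
    k=k[k[:,0]>66.5]
    if len(k)>5: print("knuckle",lo,len(k),np.percentile(k,[2,50,98],axis=0).round(1).tolist())
t=(q[:,:2]-[613,-258])@B.T; print("top in door frame",np.percentile(t,[.5,99.5],axis=0).round(1).tolist())
z=np.nan_to_num(w[:,:,2]); zc=cv2.applyColorMap((np.clip(z/200,0,1)*255).astype(np.uint8),cv2.COLORMAP_JET)
cv2.imwrite("pics/w6.png",cv2.resize(np.hstack([p["img"][:,:,::-1],zc]),(800,300)))
E
```

```text
[ 612.36852553 -258.40558179  199.72489608] [1.000e-04 9.973e-01 7.330e-02 1.000e-04] [ 0.001  0.001 -0.001 -0.     0.001 -0.001]
13103 165.8501494536279 ((613.239990234375, -260.435791015625), (129.8868408203125, 34.11610794067383), 8.530667304992676)
knuckle 120 48 [[69.3, -14.8], [78.5, -10.6], [82.9, -0.1]]
knuckle 135 760 [[66.8, -15.9], [75.8, -7.5], [86.2, 0.9]]
top in door frame [[-63.5, -19.2], [64.3, 14.3]]
```

View pics/w6.png

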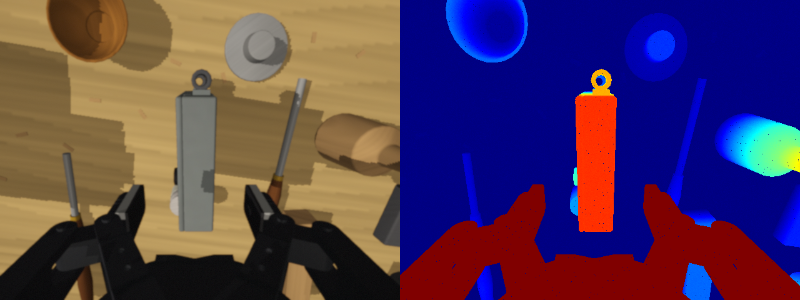

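>>> send_rows:
  plan:
    - [0,0,-0.002,0.0005,0.0022,0.01,0.07]
    - [0,0,0,0,0,0.02,0.07]
    - [0,0,0,0,0,0.02,0.07]
    - [0,0,0,0,0,0.012,0.065]
    - [0,0,0,0,0,0.007,0.06]
    - [0,0,0,0,0,0,0.02]
    - [0,0,0,0,0,0,0.02]
    - [0,0,0,0,0,0,0.02]
  squeeze: 70

```text
time_s: 18.75
ee_pos: [613.5, -260.5, 131.2]
tcp_rot: [0.0, 0.997, 0.074, 0.001]
ft_force: [0.6, 0.2, 0.0]
opening: 33.3
finger_force: 70.5
```

>>> send_rows:
  plan:
    - [0,0,0,0,0,0,0.02]
    - [0,0,0,0,0,0,0.02]
    - [0,0,0,0,0,-0.004,0.02]
    - [0,0,0,0,0,-0.01,0.02]
    - [0,0,0,0,0,-0.02,0.02]
    - [0,0,0,0,0,-0.026,0.02]
    - [0,0,0,0,0,-0.025,0.02]
    - [0,0,0,0,0,-0.01,0.02]
  squeeze: 90

```text
time_s: 19.75
ee_pos: [613.6, -260.9, 227.4]
tcp_rot: [0.001, 0.997, 0.074, 0.001]
ft_force: [-0.6, -0.4, -5.2]
opening: 33.0
finger_force: 89.9
```

```bash
python3 - <<'E'
from h import *
s=sensors.observe(); print(s["ee_pos"],s["qd"].round(3),s["ft_force"],s["torque"],s["opening"])
p=camera("wrist"); w=cloud(p)
P=w.reshape(-1,3); P=P[~np.isnan(P[:,0])]
M=rot(s["tcp_rot"]); L=(P-s["ee_pos"])@M  # tool coords
q=L[(abs(L[:,1])<22)&(L[:,0]>15)&(L[:,0]<75)&(L[:,2]<-15)&(L[:,2]>-45)]
print("top tool z",np.median(q[:,2]),len(q))
t=q[abs(q[:,2]-np.median(q[:,2]))<3]; A=np.c_[t[:,:2],np.ones(len(t))]; print("slopes deg",np.degrees(np.linalg.lstsq(A,t[:,2],rcond=None)[0][:2]))
print("y,x range",np.percentile(t,[.5,99.5],axis=0).round(1).tolist())
zt=np.median(q[:,2])
k=L[(L[:,0]>60)&(L[:,0]<100)&(abs(L[:,1])<25)&(L[:,2]>zt+20)&(L[:,2]<zt+30)]
print("knuckle",len(k),np.percentile(k,[1,50,99],axis=0).round(1).tolist())
save(p,"w7.png",(250,60,400,210),4)
E
```

```text
[ 613.63359787 -260.8532597   227.4173203 ] [-0.001 -0.024 -0.095  0.002  0.166  0.   ] [-0.58527395 -0.40519532 -5.20709861] [ 0.00330868 -0.03809701 -0.01314924] 33.00972936396326
top tool z -34.581612746632416 14663
slopes deg [ 0.14734097 -0.0131363 ]
y,x range [[15.2, -15.9, -36.2], [64.6, 17.5, -32.5]]
knuckle 2053 [[64.7, -11.3, -14.2], [73.6, 5.5, -9.5], [86.3, 14.4, -6.6]]
```

```bash
python3 - <<'E'
from h import *
plan((12,506,-35,222,107,.02))
E
```

```text
[ 613.8 -260.9  228. ] 19.8
[0.0, -0.0, -0.143, -0.0061, -0.0199, 0.0004, 0.02] 
[0.0, -0.0, -0.143, -0.0032, -0.0206, 0.0004, 0.02] 
[0.0, -0.0, -0.143, -0.0002, -0.0209, 0.0005, 0.02] 
[0.0, -0.0, -0.143, 0.0028, -0.0207, 0.0005, 0.02] 
[0.0, -0.0, -0.143, 0.0057, -0.0201, 0.0005, 0.02] 
[0.0, -0.0, -0.143, 0.0085, -0.019, 0.0005, 0.02] 
[0.0, -0.0, -0.143, 0.0111, -0.0176, 0.0005, 0.02] 
[0.0, -0.0, -0.143, 0.0135, -0.0159, 0.0005, 0.02] 

[0.0, -0.0, -0.143, 0.0157, -0.0138, 0.0005, 0.02] 
[0.0, -0.0, -0.143, 0.0175, -0.0114, 0.0005, 0.02] 
[0.0, -0.0, -0.143, 0.0189, -0.0088, 0.0005, 0.02] 
[0.0, -0.0, -0.143, 0.02, -0.006, 0.0005, 0.02]
```

>>> send_rows:
  plan:
    - [0,0,-0.143,-0.0061,-0.0199,0.0005,0.02]
    - [0,0,-0.143,-0.0032,-0.0206,0.0005,0.02]
    - [0,0,-0.143,-0.0002,-0.0209,0.0005,0.02]
    - [0,0,-0.143,0.0028,-0.0207,0.0005,0.02]
    - [0,0,-0.143,0.0057,-0.0201,0.0005,0.02]
    - [0,0,-0.143,0.0085,-0.019,0.0005,0.02]
    - [0,0,-0.143,0.0111,-0.0176,0.0005,0.02]
    - [0,0,-0.143,0.0135,-0.0159,0.0005,0.02]

```text
time_s: 20.8
ee_pos: [540.4, -109.2, 220.5]
tcp_rot: [-0.001, 0.797, 0.604, -0.001]
ft_force: [0.0, 0.8, -4.9]
opening: 33.1
finger_force: 90.3
```

>>> send_rows:
  plan:
    - [0,0,-0.143,0.0157,-0.0138,0.0005,0.02]
    - [0,0,-0.143,0.0175,-0.0114,0.0005,0.02]
    - [0,0,-0.143,0.0189,-0.0088,0,0.02]
    - [0,0,-0.143,0.02,-0.006,0,0.02]
    - [0,0,0,0,0,0,0.02]
    - [0,0,0,0,0,0,0.02]
    - [0,0,0,0,0,0,0.02]
    - [0,0,0,0,0,0,0.02]

```text
time_s: 21.8
ee_pos: [505.8, -34.9, 220.5]
tcp_rot: [0.0, 0.596, 0.803, -0.0]
ft_force: [-0.4, 0.2, -5.4]
opening: 32.6
finger_force: 90.2
```

```bash
cat > k.py <<'E'
from h import *
s=sensors.observe(); p=camera("wrist"); w=cloud(p)
M=rot(s["tcp_rot"]); a=np.degrees(np.arctan2(M[1,0],M[0,0])); print(s["ee_pos"].round(1),"a",a.round(2),s["ft_force"].round(1),s["qd"].round(3))
P=w.reshape(-1,3); P=P[~np.isnan(P[:,0])]; L=(P-s["ee_pos"])@M
q=L[(abs(L[:,1])<30)&(L[:,0]>20)&(L[:,0]<64)&(abs(L[:,2]+34.5)<3)]; print("top y",np.percentile(q[:,1],[.5,99.5]),"z",np.median(q[:,2]))
A=np.c_[q[:,:2],np.ones(len(q))]; print("slopes deg",np.degrees(np.linalg.lstsq(A,q[:,2],rcond=None)[0][:2]).round(2))
k=L[(L[:,0]>67)&(L[:,0]<95)&(abs(L[:,1]-5)<14)&(abs(L[:,2]+9.5)<2.5)]
c,r=cv2.minEnclosingCircle(np.float32(k[:,:2])); print("ring",len(k),np.percentile(k,[.5,50,99.5],axis=0).round(1).tolist(),c,r)
pin=P[(np.linalg.norm(P[:,:2]-[472,95.4],axis=1)<7)&(P[:,2]>177)&(P[:,2]<192)]
if len(pin)>5: print("pin",len(pin),np.percentile(pin,[2,50,98],axis=0).round(1).tolist())
E
python3 k.py
```

```text
[505.8 -34.9 220.5] a 106.79 [-0.4  0.2 -5.4] [ 0.003 -0.002  0.001  0.001  0.002 -0.002]
top y [-17.44998464  16.00141016] z -34.68633139433177
slopes deg [0.15 0.05]
ring 1629 [[67.2, -4.7, -11.3], [76.2, 4.1, -9.5], [86.4, 13.1, -7.5]] (75.4332504272461, 4.139572620391846) 11.35925579071045
pin 148 [[469.1, 91.6, 177.2], [472.8, 93.0, 180.0], [475.6, 95.3, 184.1]]
```

>>> send_rows:
  plan:
    - [0,0,0,0.01,0.001,0,0.02]
    - [0,0,0,0.013,0,0,0.02]
    - [0,0,0,0.013,0,0,0.02]
    - [0,0,0,0.012,0,0,0.02]
    - [0,0,0,0.007,0,0,0.02]
    - [0,0,0,0.002,0,0,0.02]
    - [0,0,0,0,0,0,0.02]
    - [0,0,0,0,0,0,0.02]

```text
time_s: 22.85
ee_pos: [490.2, 20.1, 220.6]
tcp_rot: [0.0, 0.596, 0.803, -0.0]
ft_force: [0.3, 0.1, -6.1]
opening: 32.7
finger_force: 90.2
```

```bash
cat >> k.py <<'E'
import sys
f=240/np.tan(np.radians(p["vertical_fov"])/2); C=rot(p["orientation"])
def px(X):
    v=C.T@(np.array(X)-p["origin"]); return p["cx"]+f*v[0]/-v[2], p["cy"]-f*v[1]/-v[2]
kc=s["ee_pos"]+M@np.array([77.4,4.2,-9.5]); print("knuckle world",kc.round(1),"px",px(kc),"pin px",px([472,95.4,187]))
u,v=map(int,px(kc)); save(p,sys.argv[1],(max(u-60,0),max(v-45,0),u+60,v+45),6)
ins=P[(np.linalg.norm(P[:,:2]-kc[:2],axis=1)<6)&(P[:,2]>150)&(P[:,2]<200)]
print("seen in bore",len(ins)); 
if len(ins)>3: print(np.percentile(ins,[5,50,95],axis=0).round(1).tolist())
E
python3 k.py w8.png
```

```text
[490.2  20.1 220.6] a 106.82 [ 0.3  0.1 -6.1] [-0.003 -0.001 -0.     0.002  0.004 -0.002]
top y [-17.41289863  15.99142894] z -34.6992899916595
slopes deg [0.15 0.01]
ring 1641 [[67.2, -4.7, -11.2], [76.2, 4.3, -9.5], [91.1, 13.2, -7.2]] (80.63169860839844, 6.668141841888428) 16.953269958496094
pin 181 [[468.8, 92.0, 177.3], [472.0, 95.3, 182.1], [475.6, 98.7, 188.8]]
knuckle world [471.8  95.4 230.1] px (np.float64(323.9827838652168), np.float64(126.71245356465134)) pin px (np.float64(321.097719229814), np.float64(128.6832464165753))
seen in bore 349
[[467.5, 91.2, 163.0], [471.8, 95.6, 177.4], [476.8, 100.4, 187.6]]
```

View pics/w8.png

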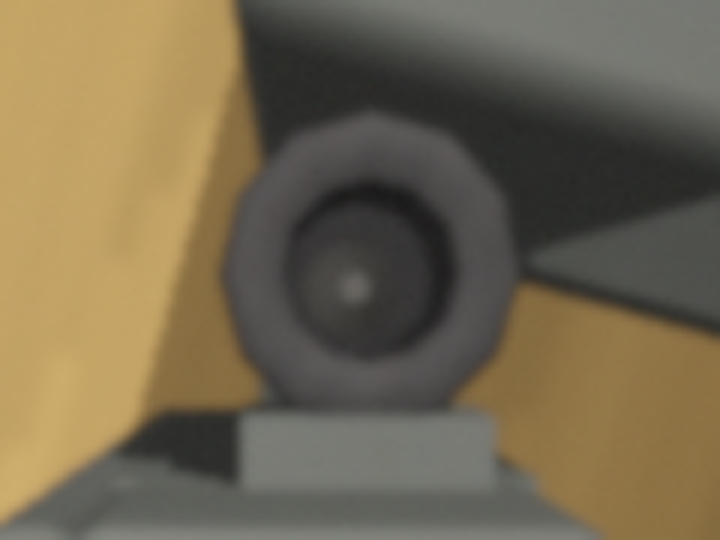

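The crop shows the pin tip at (355,287) nearly centred in the bore (ring centre (372,265)). A half-millimetre correction, then lower.

>>> send_rows:
  plan:
    - [0,0,0,-0.0004,0.0003,0.003,0.02]
    - [0,0,0,0,0,0.006,0.02]
    - [0,0,0,0,0,0.006,0.02]
    - [0,0,0,0,0,0.005,0.02]
    - [0,0,0,0,0,0.004,0.02]
    - [0,0,0,0,0,0.003,0.02]
    - [0,0,0,0,0,0.001,0.02]
    - [0,0,0,0,0,0,0.02]

```text
time_s: 23.9
ee_pos: [490.5, 20.1, 192.7]
tcp_rot: [0.0, 0.596, 0.803, 0.0]
ft_force: [-0.1, 0.3, -5.1]
opening: 33.3
finger_force: 90.2
```

>>> send_rows:
  plan:
    - [0,0,0,0,0,0.002,0.02]
    - [0,0,0,0,0,0.002,0.02]
    - [0,0,0,0,0,0.002,0.02]
    - [0,0,0,0,0,0.002,0.02]
    - [0,0,0,0,0,0.002,0.02]
    - [0,0,0,0,0,0,0.02]
    - [0,0,0,0,0,0,0.02]
    - [0,0,0,0,0,0,0.02]

```text
time_s: 24.9
ee_pos: [490.6, 20.1, 182.7]
tcp_rot: [0.0, 0.596, 0.803, 0.0]
ft_force: [0.1, -1.0, -5.2]
opening: 33.3
finger_force: 90.2
```

>>> send_rows:
  plan:
    - [0,0,0,0,0,0.0015,0.02]
    - [0,0,0,0,0,0.0015,0.02]
    - [0,0,0,0,0,0.0015,0.02]
    - [0,0,0,0,0,0.001,0.02]
    - [0,0,0,0,0,0.0005,0.02]
    - [0,0,0,0,0,0.0005,0.02]
    - [0,0,0,0,0,0,0.02]
    - [0,0,0,0,0,0,0.02]

```text
time_s: 25.9
ee_pos: [490.5, 20.1, 176.2]
tcp_rot: [0.0, 0.596, 0.803, 0.0]
ft_force: [0.2, -0.1, -3.6]
opening: 33.1
finger_force: 90.3
```

>>> send_rows:
  plan:
    - [0,0,0,0,0,0.0005,0.02]
    - [0,0,0,0,0,0.0005,0.02]
    - [0,0,0,0,0,0,0.02]
    - [0,0,0,0,0,0,0.02]
    - [0,0,0,0,0,0,0.02]
    - [0,0,0,0,0,0,0.02]
    - [0,0,0,0,0,0,0.02]
    - [0,0,0,0,0,0,0.02]

```text
time_s: 26.9
ee_pos: [490.7, 20.0, 175.8]
tcp_rot: [0.0, 0.596, 0.803, 0.0]
ft_force: [-1.9, -1.6, 5.5]
opening: 32.7
finger_force: 91.5
```

Seated on both pins. Ease, release, retreat, then place the closed fingers outside the door.

>>> send_rows:
  plan:
    - [0,0,0,0,0,-0.001,0.02]
    - [0,0,0,0,0,0,0.05]
    - [0,0,0,0,0,0,0.055]
    - [0,0,0,0,0,0,0.055]
    - [0,0,0,0,0,-0.01,0.055]
    - [0,0,0,0,0,-0.025,0.055]
    - [0,0,0,0,0,-0.03,0.055]
    - [0,0,0,0,0,-0.015,0.055]

```text
time_s: 27.9
ee_pos: [491.2, 20.1, 258.3]
tcp_rot: [0.001, 0.596, 0.803, 0.001]
ft_force: [0.7, -0.3, -0.3]
opening: 55.4
finger_force: 0.0
```

```bash
python3 - <<'E'
from h import *
s=sensors.observe(); M=rot(s["tcp_rot"]); print(s["ee_pos"].round(1),s["opening"])
p=camera("wrist"); w=cloud(p); P=w.reshape(-1,3); P=P[~np.isnan(P[:,0])]
L=(P-np.array([472,95.4,0]))
q=L[(np.hypot(L[:,0],L[:,1])<175)&(L[:,1]<-8)&(L[:,2]>204)&(L[:,2]<216)]
r=cv2.minAreaRect(q[:,:2].astype(np.float32)); print(len(q),np.median(q[:,2]),r)
k=L[(np.hypot(L[:,0],L[:,1])<10)&(L[:,2]>178)&(L[:,2]<192)];print("ring top",len(k),np.median(k[:,2]),k.mean(0))
E
```

```text
[491.2  20.1 258.3] 55.4259749978042
11128 209.03391098382244 ((18.33830451965332, -78.07271575927734), (34.136749267578125, 129.36143493652344), 16.902381896972656)
ring top 620 185.7321721210954 [ 1.18380630e-01 -9.25430524e-01  1.85264178e+02]
```

>>> send_rows:
  plan:
    - [0,0,0,-0.02,-0.02,0,0]
    - [0,0,0,-0.02,-0.021,0,0]
    - [0,0,0,0,0,0,0]
    - [0,0,0,0,0,0.015,0]
    - [0,0,0,0,0,0.025,0]
    - [0,0,0,0,0,0.025,0]
    - [0,0,0,0,0,0.01,0]
    - [0,0,0,0,0,0,0]
  squeeze: 30

```text
time_s: 28.95
ee_pos: [462.6, -29.6, 180.2]
tcp_rot: [-0.001, 0.596, 0.803, -0.0]
ft_force: [0.2, 0.0, 0.5]
opening: -0.3
finger_force: 0.0
```

```bash
python3 - <<'E'
from h import *
s=sensors.observe(); M=rot(s["tcp_rot"]); print(s["ee_pos"].round(1),s["opening"],s["ft_force"].round(1))
print("pin in tool",(M.T@(np.array([472,95.4,180])-s["ee_pos"])).round(1),"a",np.degrees(np.arctan2(M[1,0],M[0,0])))
E
```

```text
[462.6 -29.6 180.2] -0.29149182433294096 [0.2 0.  0.5]
pin in tool [116.9  45.3   0.2] a 106.881163575079
```

Now swing: rows of 0.055 rad about the hinge.

>>> send_rows:
  plan:
    - [0,0,-0.02,-0.0009,0.0024,0,0]
    - [0,0,-0.04,-0.0017,0.0047,0,0]
    - [0,0,-0.055,-0.0023,0.0065,0,0]
    - [0,0,-0.055,-0.0023,0.0065,0,0]
    - [0,0,-0.055,-0.0023,0.0065,0,0]
    - [0,0,-0.055,-0.0023,0.0065,0,0]
    - [0,0,-0.055,-0.0023,0.0065,0,0]
    - [0,0,-0.055,-0.0023,0.0065,0,0]

```text
time_s: 29.95
ee_pos: [512.1, -24.2, 182.2]
tcp_rot: [0.001, 0.428, 0.904, 0.0]
ft_force: [0.4, 0.4, 0.3]
opening: 0.1
finger_force: 0.1
```

>>> send_rows:
  plan:
    - [0,0,-0.055,-0.0023,0.0065,0,0]
    - [0,0,-0.055,-0.0023,0.0065,0,0]
    - [0,0,-0.055,-0.0023,0.0065,0,0]
    - [0,0,-0.055,-0.0023,0.0065,0,0]
    - [0,0,-0.055,-0.0023,0.0065,0,0]
    - [0,0,-0.055,-0.0023,0.0065,0,0]
    - [0,0,-0.055,-0.0023,0.0065,0,0]
    - [0,0,-0.055,-0.0023,0.0065,0,0]

```text
time_s: 30.95
ee_pos: [559.1, 3.8, 182.1]
tcp_rot: [0.001, 0.22, 0.975, 0.0]
ft_force: [0.1, -0.4, -0.1]
opening: -0.1
finger_force: 0.1
```

```bash
cat > d.py <<'E'
from h import *
s=sensors.observe(); M=rot(s["tcp_rot"]); a=np.degrees(np.arctan2(M[1,0],M[0,0])); print(s["ee_pos"].round(1),"tool a-180",round(a%360-180,2),s["ft_force"].round(1))
print("pin in tool",(M.T@(np.array([472,95.4,180])-s["ee_pos"])).round(1))
for n in ("wrist","top"):
    w=cloud(camera(n)); P=w.reshape(-1,3); P=P[~np.isnan(P[:,0])]-[472,95.4,0]
    r=np.hypot(P[:,0],P[:,1]); an=np.degrees(np.arctan2(P[:,1],P[:,0]))
    q=P[(r<160)&(r>15)&(P[:,2]>203)&(P[:,2]<216)&(an<12)&(an>-95)]
    if len(q)>30: print(n,len(q),np.median(q[:,2]),cv2.minAreaRect(q[:,:2].astype(np.float32)))
E
python3 d.py
```

```text
[559.1   3.8 182.1] tool a-180 -25.46 [ 0.1 -0.4 -0.1]
pin in tool [118.   45.2   1.9]
wrist 36092 209.61255003102838 ((87.99378967285156, -19.075965881347656), (133.0187530517578, 124.59078979492188), 43.24436569213867)
top 136 208.5299723426108 ((76.0212173461914, -47.42237091064453), (34.89409255981445, 26.034683227539062), 58.77763748168945)
```

>>> send_rows:
  plan:
    - [0,0,-0.04,-0.0017,0.0047,0,0]
    - [0,0,-0.035,-0.0015,0.0042,0,0]
    - [0,0,-0.03,-0.0013,0.0036,0,0]
    - [0,0,-0.03,-0.0013,0.0036,0,0]
    - [0,0,-0.025,-0.0011,0.003,0,0]
    - [0,0,-0.025,-0.0011,0.003,0,0]
    - [0,0,-0.02,-0.0009,0.0024,0,0]
    - [0,0,-0.02,-0.0009,0.0024,0,0]

```text
time_s: 32.05
ee_pos: [576.6, 25.8, 181.1]
tcp_rot: [-0.0, 0.11, 0.994, -0.0]
ft_force: [0.2, -1.2, -0.2]
opening: -0.3
finger_force: 0.2
```

```bash
python3 d.py; python3 - <<'E'
from h import *
p=camera("scene"); w=cloud(p); save(p,"s9.png",(380,160,560,310),4.3)
th=np.radians(1.93); B=np.array([[np.cos(th),np.sin(th)],[-np.sin(th),np.cos(th)]])
ab=w[:,:,:2]@B.T-[474.9,79.5]; z=w[:,:,2]
m=(z>60)&(z<165)&(ab[:,:,0]>15)&(ab[:,:,0]<150)&(ab[:,:,1]<5)&(ab[:,:,1]>-120)
q=ab[m]; print(len(q)); 
if len(q)>50:
    for lo in range(15,150,20):
        k=q[(q[:,0]>lo)&(q[:,0]<lo+20)]
        if len(k)>10: print(lo,len(k),np.percentile(k[:,1],[5,50,95]).round(1))
E
```

```text
[576.6  25.8 181.1] tool a-180 -12.63 [ 0.2 -1.2 -0.2]
pin in tool [117.3  45.    1.1]
wrist 35356 209.5671076653536 ((78.006103515625, -33.670387268066406), (137.4307098388672, 98.74079895019531), 2.5822179317474365)
top 61 209.59237103043324 ((106.94684600830078, 1.1674842834472656), (72.18601989746094, 33.26738739013672), 51.816619873046875)
527
95 38 [-72.2 -65.4 -57.6]
115 299 [-66.7 -58.1 -46.1]
135 172 [-50.3 -40.9 -34.8]
```

View pics/s9.png

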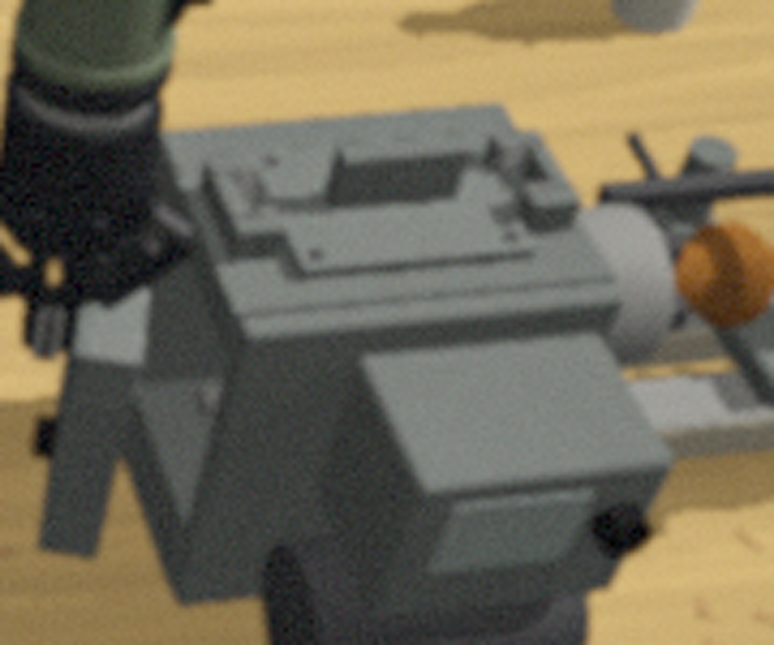

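The crop shows the cover flat in its clips and the door (at (90,430)) in contact with the fingers, still about 19° open. Continuing, slower.

>>> send_rows:
  plan:
    - [0,0,-0.025,-0.0011,0.003,0,0]
    - [0,0,-0.03,-0.0013,0.0036,0,0]
    - [0,0,-0.03,-0.0013,0.0036,0,0]
    - [0,0,-0.03,-0.0013,0.0036,0,0]
    - [0,0,-0.03,-0.0013,0.0036,0,0]
    - [0,0,-0.025,-0.0011,0.003,0,0]
    - [0,0,-0.02,-0.0009,0.0024,0,0]
    - [0,0,-0.02,-0.0009,0.0024,0,0]

```text
time_s: 33.2
ee_pos: [589.0, 49.5, 181.1]
tcp_rot: [0.0, 0.005, 1.0, -0.0]
ft_force: [0.9, -0.8, 0.2]
opening: 0.3
finger_force: 0.2
```

>>> send_rows:
  plan:
    - [0,0,-0.012,-0.0005,0.0014,0,0]
    - [0,0,-0.012,-0.0005,0.0014,0,0]
    - [0,0,-0.012,-0.0005,0.0014,0,0]
    - [0,0,-0.012,-0.0005,0.0014,0,0]
    - [0,0,-0.01,-0.0004,0.0012,0,0]
    - [0,0,-0.01,-0.0004,0.0012,0,0]
    - [0,0,-0.01,-0.0004,0.0012,0,0]
    - [0,0,-0.01,-0.0004,0.0012,0,0]

```text
time_s: 34.2
ee_pos: [592.2, 59.9, 181.1]
tcp_rot: [-0.0, -0.038, 0.999, -0.0]
ft_force: [0.5, -0.3, -0.6]
opening: -0.0
finger_force: 0.2
```

```bash
cat > e.py <<'E'
from h import *
s=sensors.observe(); M=rot(s["tcp_rot"]); a=np.degrees(np.arctan2(M[1,0],M[0,0])); print(s["ee_pos"].round(1),"tool a-180",round(a%360-180,2),s["ft_force"].round(1),round(s["time_s"],2))
th=np.radians(1.93); B=np.array([[np.cos(th),np.sin(th)],[-np.sin(th),np.cos(th)]])
for n in("scene","top"):
    w=cloud(camera(n)); ab=w[:,:,:2]@B.T-[474.9,79.5]; z=w[:,:,2]
    m=(z>204)&(z<216)&(ab[:,:,0]>10)&(ab[:,:,0]<150)&(ab[:,:,1]<14)&(ab[:,:,1]>-70); q=ab[m]
    print(n,"door top",len(q),cv2.minAreaRect(q.astype(np.float32)) if len(q)>20 else "")
    for lo in range(10,150,20):
        k=q[(q[:,0]>lo)&(q[:,0]<lo+20)]
        if len(k)>10: print(lo,len(k),np.percentile(k[:,1],[5,50,95]).round(1))
E
python3 e.py
```

```text
[592.2  59.9 181.1] tool a-180 4.4 [ 0.5 -0.3 -0.6] 34.2
scene door top 253 ((126.1251220703125, -11.401897430419922), (54.11602783203125, 73.64937591552734), 27.02253532409668)
110 130 [-51.3 -12.3   8. ]
130 116 [-40.5 -10.7   7.8]
top door top 0
```

>>> send_rows:
  plan:
    - [0,0,-0.008,-0.0003,0.001,0,0]
    - [0,0,-0.008,-0.0003,0.001,0,0]
    - [0,0,-0.008,-0.0003,0.001,0,0]
    - [0,0,-0.006,-0.0002,0.0007,0,0]
    - [0,0,-0.005,-0.0002,0.0006,0,0]
    - [0,0,0,0,0,0,0]
    - [0,0,0,0,0,0,0]
    - [0,0,0,0,0,0,0]

```text
time_s: 35.3
ee_pos: [593.1, 64.3, 181.1]
tcp_rot: [0.0, -0.056, 0.998, -0.0]
ft_force: [0.7, -0.5, -0.7]
opening: -0.0
finger_force: 0.5
```

```bash
python3 e.py
```

```text
[593.1  64.3 181.1] tool a-180 6.37 [ 0.7 -0.5 -0.7] 35.3
scene door top 250 ((117.4677734375, -17.130136489868164), (61.63211441040039, 61.99748611450195), 0.08157051354646683)
110 121 [-46.7  -7.3  12.4]
130 123 [-38.1  -6.3  12.8]
top door top 0
```

>>> send_rows:
  plan:
    - [0,0,0,0,0.0007,0,0]
    - [0,0,0,0,0.0007,0,0]
    - [0,0,0,0,0.0006,0,0]
    - [0,0,0,0,0.0005,0,0]
    - [0,0,0,0,0.0005,0,0]
    - [0,0,0,0,0,0,0]
    - [0,0,0,0,0,0,0]
    - [0,0,0,0,0,0,0]

```text
time_s: 36.4
ee_pos: [593.1, 64.6, 181.1]
tcp_rot: [0.0, -0.056, 0.998, -0.003]
ft_force: [2.2, -8.9, -0.3]
opening: -0.0
finger_force: 4.7
```

The door is against its stop (8.9 N). Backing off gently and rising.

>>> send_rows:
  plan:
    - [0,0,0,0,-0.002,0,0]
    - [0,0,0,0,-0.002,0,0]
    - [0,0,0,0,-0.006,0,0]
    - [0,0,0,0,-0.02,0,0]
    - [0,0,0,0,-0.03,0,0]
    - [0,0,0,0,-0.03,0,0]
    - [0,0,0,0,-0.03,-0.03,0]
    - [0,0,0,0,-0.03,-0.05,0]

```text
time_s: 37.4
ee_pos: [608.3, -83.7, 260.1]
tcp_rot: [-0.002, -0.055, 0.998, 0.0]
ft_force: [0.9, -0.4, 0.9]
opening: -0.1
finger_force: 0.0
```

>>> send_rows:
  plan:
    - [0,0,0,0,-0.03,-0.04,0]
    - [0,0,0,0,-0.03,-0.03,0]
    - [0,0,0,0,0,0,0]
    - [0,0,0,0,0,0,0]
    - [0,0,0,0,0,0,0]
    - [0,0,0,0,0,0,0]
    - [0,0,0,0,0,0,0]
    - [0,0,0,0,0,0,0]

```text
time_s: 38.4
ee_pos: [616.1, -141.1, 331.0]
tcp_rot: [-0.0, -0.056, 0.998, -0.0]
ft_force: [-0.1, -0.0, -0.4]
opening: -0.1
finger_force: 0.0
```

```bash
python3 e.py; python3 - <<'E'
from h import *
T=np.load("top0.npz"); p=camera("top"); w=cloud(p); s=camera("scene"); 
im=np.hstack([cv2.resize(s["img"][160:320,380:560],(450,400),interpolation=2),cv2.resize(p["img"][100:340,80:290],(350,400),interpolation=2)])
cv2.imwrite("pics/fin.png",im[:,:,::-1])
E
```

```text
[ 616.1 -141.1  331. ] tool a-180 6.4 [-0.1 -0.  -0.4] 38.4
scene door top 652 ((81.85421752929688, -3.831483840942383), (37.0972785949707, 132.57400512695312), 89.00640869140625)
10 54 [-19.3  -3.3  11.2]
30 96 [-19.7  -5.7  11.9]
50 96 [-20.1  -3.4  11.1]
70 100 [-19.6  -5.   10.7]
90 104 [-20.1  -4.7  11.8]
110 108 [-21.   -4.5  10.8]
130 94 [-21.1  -5.2   9.8]
top door top 1169 ((77.91541290283203, -4.503002166748047), (36.981197357177734, 134.95004272460938), 89.99363708496094)
10 150 [-19.6  -3.8  12.5]
30 186 [-20.   -3.   12.6]
50 189 [-20.4  -4.7  13.5]
70 181 [-21.   -4.2  11.8]
90 173 [-20.5  -5.5  10.2]
110 177 [-21.   -5.3  12. ]
130 113 [-21.2  -4.3  13.6]
```

View pics/fin.png

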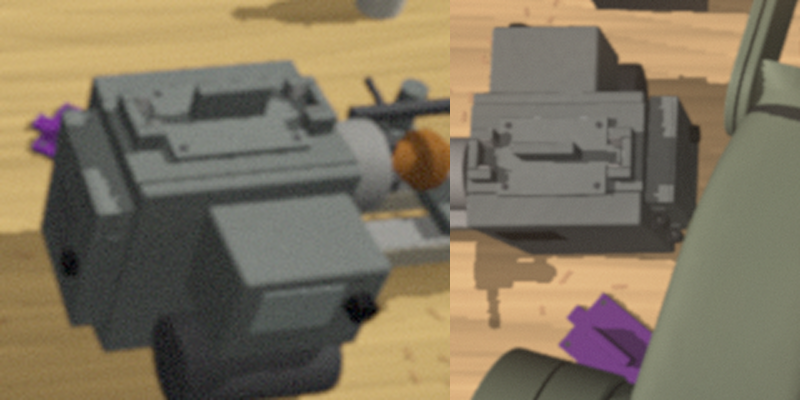

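The final view shows the cover flat in its clips and the door flush on the end face (left crop (85,200)), with the robot clear of both. Handing in.

```bash
python3 -c "
from rig import job
print(job.sign_off())"
```

```text
the job is handed in; nothing more can be done
None
```

The belt cover is snapped into its clips and flat, the door is fully on both hinge pins and shut against the end face, and I handed the job in at about 38.5 s of the 72 s, with nothing else touched that I could see.

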